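# Open the filter cover of the studio's bench filter unit

## Robot

A 6-joint arm with a two-finger parallel gripper is mounted at the origin on the work surface. World frame = base frame: x ahead of the robot, y to its left, z up, the work surface at z = 0. Lengths are in m, angles in rad, forces in N, time in s.
With the tool pointing down it reaches from about 0.375 to 0.9 m from the base axis. Payload 3.1 kg.
Tool frame: the origin (TCP) lies on the front face of the gripper's body, between the roots of the fingers; the fingertips stand 73 mm ahead of it and the grasp point (between the pads) lies 54 mm ahead of it (manip.tips_ahead is the distance from the TCP to the fingertips, in m); z points along the fingers, y is the line along which they close (so a half turn about z gives the same grasp; the last joint's range is limited). The gripper opens to 85 mm and grips with 20 to 120 N. Pads are 22 mm wide; open, the fingers measure 114 mm over their backs; the gripper's body (76 mm by 85 mm) begins 54 mm behind the grasp point. The pads swing forward as they close: fully open they stand 13 mm farther back than shut.
Start: joints at [-1.411, 0.527, 1.433, -0, 1.181, -0.178], TCP at [0.208, -0.589, 0.304] pointing down, gripper open.
Joint ranges: [-3.08, 3.08], [-0.75, 2.2], [0.22, 2.44], [-1.43, 4.57], [0, 2.65], [-2.85, 2.85]. Speed limits (rad/s): [2.79, 2.79, 3.14, 3.14, 3.14, 3.14].

## Interface

Orientations are given as a unit quaternion [x, y, z, w].
In Python, from station import sense, eyes, workorder, manip gives the robot as it stands.
- The arm moves only by the shell command python3 -m inch 'ROWS' [OPENING] [FORCE]. ROWS is JSON, a list of rows, each an object of numbers: "dx", "dy", "dz": the shift along the tool's x, y, z in cm; "wx", "wy", "wz": the turn, a rotation vector about the tool's x, y, z in degrees. In form: [{"dx": .., "dy": .., "dz": .., "wx": .., "wy": .., "wz": ..}, ...]. A call has 1 to 10 rows; each row shifts and turns the commanded pose from where the row before left it, along the tool's axes as they then stand; what a row does not reach is not made up. A row lasts 1/8 s, in which the tool goes at most 62.5 mm and 10.7 degrees, less where a joint would pass 70% of its speed; a pose out of reach is approached as far as the arm can. A call with a gripper value outside its range is refused whole. OPENING is the opening, from 0 (shut) to 1 (fully open), set as the call begins (- or left out, the last holds). The fingers move at their own pace and stop on an object; FORCE is the grip in N (left out, the last holds). Time passes only in rows, so rows that do not move let the fingers close. It gives the time, the measured TCP pose, the force, the opening and the grip force at its end, in the units of the state.
- sense(): the state, without advancing time (a new reading comes with each control period).
- eyes.snapshot(name): name is "scene" or "top" or "wrist"; returns the picture (480x640x3 uint8, red, green, blue); there is no depth.
- eyes.camera_params(name): a dict with "fx", "fy", "cx", "cy" (pixels), "D" ([k1, k2, p1, p2, k3] as OpenCV has them; the pictures are not rectified), "rvec" (rotation vector, rad) and "tvec" (3), from world to camera coordinates, as OpenCV has them. Camera axes: x right, y down, z forward; pixel columns grow to the right and rows downward; lengths in m; the calibration is good to about 2 mm. A picture is of the moment at which its call begins: read the wrist's pose just before it. camera_params takes no time and is no camera call; for the wrist camera it gives the pose at the moment of the call.
- workorder.sign_off(): hands the job in; it is judged then, once.
The state is a dict: "t": time; "q": joint angles; "qd": joint speeds; "tau": joint torques, N m; "tcp_pos": TCP position; "tool_rot": TCP orientation; "force": force on the tool from outside, world axes, zero at the start; "ft_torque": the same for the moment, N m; "finger_gap": opening from 0.0 (shut) to 1.0 (fully open); "gripper_force": force on a finger pad.
Only numpy, scipy, OpenCV 4.12 (cv2) and the standard library are available. Lean on these libraries where they do the work, as an engineer would, in place of code of your own. Each camera call takes 0.05 s, during which the arm holds its last target. There are 200 camera calls.

## Task

Press the red snap tab on the grey filter unit all the way in, then push the blue cover along its rails, over the sunken tab, until the whole white filter lies open and the cover rests flat on the other half of the unit. Only press and push: do not lift the cover, and leave the jars and other things on the table where they stand.

Things in the scene. Friction and masses are not known exactly. Their poses are not given: they have to be found in the camera images.
- unit: Grey filter unit fixed to the table, 290 (x) x 140 (y) mm, flat deck top 45 mm high, turned anyhow from 45 to 132 deg. Origin: centre of its underside; z up; +x is the way the cover slides off. Black side rails 12 mm high on the deck, inner faces y +-58, all along. Black corner stops behind the cover, 6 mm high, x -144.5..-134.5, y +-(38..54). Mm in its frame; heights above the deck unless said.
- filter_mid (a point): Fixed on the unit, unit x = -75 mm, at deck height: middle of the white pleated filter, hidden under the cover at the start. The filter opening spans x +-50, y +-44 mm from here, its face 3 mm below the deck. Axes as the unit's.
- end_stop (a point): Fixed on the unit: middle of the face of the black end stop, unit x = 137 mm, y 0, at deck height; the stop is 8 mm high. The plain deck from unit x -13 mm to this stop (the tab is in it) is where the pushed cover comes to lie.
- cover: Loose blue cover, 120 to 260 g, 115 (x) x 112 (y) mm, 2 mm play to each rail, axes as the unit's. Origin: centre of its underside. On 4 mm skids; plate 4..10 mm above the deck. Starts over the filter, origin at unit x -75, front edge 2 mm from the tab that blocks it. Slides with 0.3 to 3 N. Filter fully open once its origin passes unit x +40 mm; against the end stop it is at +79.5.
- cover_rib (a point): Middle of the rear (-x) face of the upright blue rib on the cover's rear edge, 22 mm above the cover's underside (deck): the place to push, towards unit +x. The rib is 10 mm thick (x), 80 mm wide (y), 10 to 30 mm above the deck; its rear face is the cover's rear edge, 57.5 mm behind the cover's origin. Behind it, between the corner stops, is free.
- tab_top (a point): Middle of the press face on top of the red snap tab (moves with it), unit x 8.5 mm, y 0, 26 mm ahead of the cover's front edge at the start. The tab is 38 (x) x 26 (y) mm, unit x -15.5..22.5; when out its top is 12 mm above the deck (57 above the table). Axes as the unit's.
- tab (a joint): Snap tab: how far it is pressed down, m. 0 = out (0 to 1.5 mm at the start), 0.010 = all the way in, on its stop, top then 2 mm above the deck. Needs about 3 N and stays where it is left. The cover passes over it once it is beyond 0.008.
- jar_yellow: Bystander: paint jar with yellow cap, 56 mm across, 70 mm high, loose, beside one long side of the unit, about 115 mm from its centre line. Origin: centre of its underside.
- jar_green: Bystander: like it, with green cap, at the other long side.
- squeeze: Bystander: orange squeeze bottle, 54 mm across, 150 mm high, loose. Origin: centre of its underside.
- mug: Bystander: white mug, 80 mm across, 90 mm high, loose. Origin: centre of its underside.
- brush: Bystander: paint brush lying on the table to the right. Origin: its underside, near mid-length.
- spare: Bystander: spare filter in a brown carton, 100 x 90 x 20 mm, loose. Origin: centre of its underside.
- pot_red: Bystander: paint pot with red cap, 66 mm across, 80 mm high, loose. Origin: centre of its underside.
Things that resemble listed ones, but are neither listed nor needed, are in the scene too. What is meant by the cover is not orange, and is the smaller of those in its own colour.

How it is judged:
On the way, in this order (a step that is already met when the one before it is completed fails the run):
1. the tab is pressed all the way in (beyond 8.5 mm) while the cover is still on its seat (value of joint tab above 0.0085 m and x of cover in the frame of unit below -0.06 m), for 0.1 s.
2. the cover has been slid along its rails clear of the filter (x of cover in the frame of unit above 0.04 m and y of cover in the frame of unit between -0.01 and 0.01 m and z of cover in the frame of unit between 0.041 and 0.049 m), for 0.1 s.
At the end, for the whole second after the job is handed in: The tab is in (beyond 8 mm); the cover lies still and flat (0.06 rad) on the deck (within 4 mm in height, 10 mm of the centre line), its origin beyond x = +40 mm in the unit's frame, so the filter is fully open; no bystander is over 30 mm from its start (all of step 2 and angle between cover's own z axis and vertical below 0.06 rad and linear speed of cover below 0.01 m/s and value of joint tab above 0.008 m and distance of each of jar_yellow, jar_green, squeeze, mug, brush, spare, pot_red from where it was at the start of the episode below 0.03 m); the robot touches nothing.
It fails at once if the cover is lifted more than 8 mm off the deck or tipped beyond 0.2 rad (z of cover in the frame of unit above 0.053 m or angle between cover's own z axis and vertical above 0.2 rad).
It fails at once if a bystander is moved more than 30 mm (distance of any of jar_yellow, jar_green, squeeze, mug, brush, spare, pot_red from where it was at the start of the episode above 0.03 m).
It also fails if it takes over 40 s, if anything falls off the work surface, if the arm or the gripper's body presses on something with over 40 N, if the wrist force passes 120 N, or if a joint passes its speed limit or range.

## Working session

There is one attempt and no reset: what is moved stays moved. The work goes in short steps, Python scripts to look and compute and a shell command to move; the robot and the scene stay as the last step left them, time stands still between calls to the robot, and variables do not carry over. Pictures are saved under pics/ and viewed, at most 10 in all, crops included, and the job is handed in when it is done.

```bash
mkdir -p pics; ls
python3 - <<'E'
from station import sense, eyes, workorder, manip
import cv2
s=sense();print(s['t'],s['tcp_pos'],s['tool_rot'],s['finger_gap'],manip.tips_ahead)
for n in("top","scene"):
    cv2.imwrite(f"pics/{n}0.png",eyes.snapshot(n)[:,:,::-1]);print(n,eyes.camera_params(n))
E
```

```text
pics
0.0 [ 0.20764663 -0.58891263  0.3029246 ] [ 9.85688800e-01  1.68571684e-01  1.23785355e-05 -1.08501163e-03] 1.000145741127129 0.0726
top {'fx': 481.77145456938285, 'fy': 481.77145456938285, 'cx': 325.3437956575176, 'cy': 237.78428060210916, 'D': array([-0.09741998,  0.        ,  0.        ,  0.        ,  0.        ]), 'rvec': array([ 2.21515656, -2.15354683,  0.07718514]), 'tvec': array([-0.03656765,  0.52418084,  1.3786262 ])}
scene {'fx': 469.085890819442, 'fy': 469.085890819442, 'cx': 320.28285386766083, 'cy': 234.22697059414716, 'D': array([-0.05984296,  0.        ,  0.        ,  0.        ,  0.        ]), 'rvec': array([ 1.54776972,  2.20316749, -0.71248526]), 'tvec': array([ 0.22533312, -0.33424528,  1.54216859])}
```

View pics/top0.png

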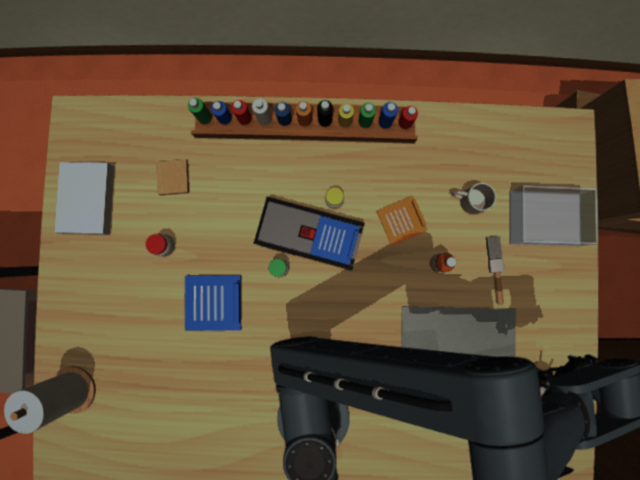

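View pics/scene0.png

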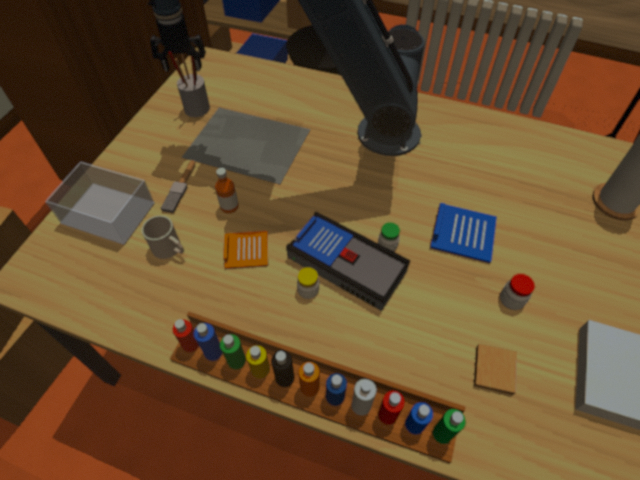

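In the top view, three things could pass for the cover. The small blue one on the grey unit is at (338,240), a larger blue one lies loose at (213,303), and an orange one is at (402,220). I choose the one on the unit. The red tab is at (308,232), and the jars are at (334,196) yellow and (278,267) green. A close crop will check this choice.

Run:
```python
import cv2
i=cv2.imread("pics/top0.png")[180:285,240:380]
cv2.imwrite("pics/c1.png",cv2.resize(i,(784,588),interpolation=cv2.INTER_CUBIC))
```

```text
(no output)
```

View pics/c1.png

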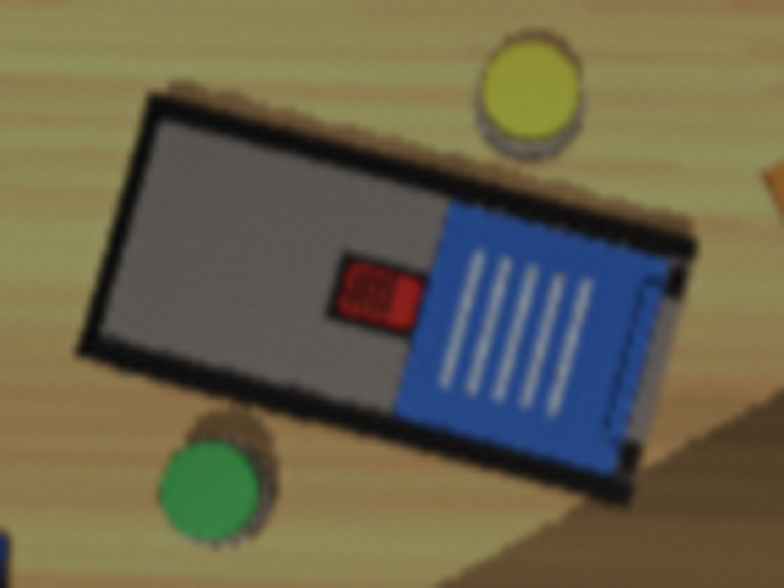

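The crop shows the blue cover with its rib at the right end of the unit, and the red tab at crop (380,295). The rail-top corners are at about (150,95), (78,355), (632,503) and (697,240). The cover slides left in the image.

```bash
cat > h.py <<'E'
import numpy as np, cv2
from scipy.spatial.transform import Rotation as R
from station import sense, eyes, manip
def w(p,n,uv,z):
    K=np.array([[p['fx'],0,p['cx']],[0,p['fy'],p['cy']],[0,0,1]]);Rm=cv2.Rodrigues(p['rvec'])[0]
    u=cv2.undistortPoints(np.array(uv,float).reshape(-1,1,2),K,p['D']).reshape(-1,2)
    d=np.c_[u,np.ones(len(u))]@Rm; c=-Rm.T@p['tvec']
    return c+d*((z-c[2])/d[:,2])[:,None]
def need(target,yaw):
    "cm shift in tool axes and turn about tool z so TCP is at target, pointing down, tool y along yaw (mod pi)"
    s=sense();r=R.from_quat(s['tool_rot']);print('t',s['t'],'tcp',s['tcp_pos'].round(4),'f',s['force'].round(1))
    y=np.array([np.cos(yaw),np.sin(yaw),0]);G=[]
    for k in(1,-1):
        g=R.from_matrix(np.c_[np.cross(k*y,[0,0,-1]),k*y,[0,0,-1]])
        G.append((r.inv()*g).as_rotvec(degrees=True))
    print('shift cm',(r.inv().apply(np.array(target)-s['tcp_pos'])*100).round(2),'turns',[g.round(1) for g in G],'q6',s['q'][5])
E
python3 - <<'E'
from h import *
p=eyes.camera_params("top")
c=np.array([(150,95),(78,355),(632,503),(697,240)])/5.6+[240-.41,180-.41]
P=w(p,0,c,.057);print(P.round(4))
print([np.linalg.norm(P[i]-P[(i+1)%4]).round(4) for i in range(4)])
o=P.mean(0)
x=P[0]+P[1]-P[2]-P[3];yaw=np.arctan2(x[1],x[0]);y=P[1]-P[0]+P[2]-P[3];print(o,np.degrees(yaw),np.degrees(np.arctan2(y[1],y[0])))
def U(q):
    d=q-o;return np.c_[d[:,0]*np.cos(yaw)+d[:,1]*np.sin(yaw),-d[:,0]*np.sin(yaw)+d[:,1]*np.cos(yaw)]*1000
k=lambda a:np.array(a)/5.6+[239.59,179.59]
print('cover top edge',U(w(p,0,k([(447,200),(395,412)]),.055)),'tab',U(w(p,0,k([(343,262),(335,312)]),.057)))
for n,u in(('tab',8.5),('rib',-132.5)):print(n,o[:2]+u/1000*np.array([np.cos(yaw),np.sin(yaw)]))
for nm,q in(('yel',(530,88)),('grn',(210,490))):print(nm,U(w(p,0,k([q]),.07)))
ft=o+np.r_[.0085*np.array([np.cos(yaw),np.sin(yaw)]),0]; ft[2]=.2+.0726
need(ft,yaw)
E
```

```text
[[ 0.6351  0.1491  0.057 ]
 [ 0.5018  0.1806  0.057 ]
 [ 0.4354 -0.1005  0.057 ]
 [ 0.5688 -0.1301  0.057 ]]
[np.float64(0.1369), np.float64(0.2888), np.float64(0.1367), np.float64(0.287)]
[0.53527272 0.02477838 0.057     ] 76.67587922463981 167.11021042513042
cover top edge [[-15.60423211 -55.62737082]
 [-18.08087311  54.82853355]] tab [[ 26.88973287 -11.46690632]
 [ 24.17016233  14.00431842]]
tab [0.53723163 0.03304958]
rib [ 0.50473685 -0.10415497]
yel [[ -41.8755055  -119.42362063]]
grn [[ 60.16204609 116.5373158 ]]
t 0.1 tcp [ 0.2077 -0.5889  0.303 ] f [0.6 0.2 0. ]
shift cm [ 51.75 -47.7    3.16] turns [array([  -0. ,   -0.2, -147.3]), array([-0.1,  0. , 32.7])] q6 -0.17852932645800562
```

```bash
python3 -m inch '[{"dx":4.3,"dy":-4},{"dx":4.3,"dy":-4},{"dx":4.3,"dy":-4},{"dx":4.3,"dy":-4},{"dx":4.3,"dy":-4},{"dx":4.3,"dy":-4},{"dx":4.3,"dy":-4},{"dx":4.3,"dy":-4},{"dx":4.3,"dy":-4},{"dx":4.3,"dy":-4}]' 0 20 && python3 -m inch '[{"dx":4.3,"dy":-4},{"dx":4.3,"dy":-4},{"wz":-9.5},{"wz":-9.5},{"wz":-9.5},{"wz":-9.5},{"wz":-9.5},{"wz":-9.5},{}]'
python3 - <<'E'
from h import *
need([.5372,.0330,.08+.0726],np.radians(76.9+90))
E
```

```text
t 0.1 tcp [ 0.2077 -0.5889  0.303 ] f [0.6 0.2 0. ]
shift cm [ 51.74 -47.68  15.16] turns [array([-1.000e-01,  1.000e-01,  1.225e+02]), array([ -0.1,  -0.1, -57.5])] q6 -0.17852932645800562invalid input at $[0]: expected keys dx, dy, dz, wx, wy, wz
```

```bash
python3 -m inch '[{"dx":4.3,"dy":-4,"dz":0,"wx":0,"wy":0,"wz":0},{"dx":4.3,"dy":-4,"dz":0,"wx":0,"wy":0,"wz":0},{"dx":4.3,"dy":-4,"dz":0,"wx":0,"wy":0,"wz":0},{"dx":4.3,"dy":-4,"dz":0,"wx":0,"wy":0,"wz":0},{"dx":4.3,"dy":-4,"dz":0,"wx":0,"wy":0,"wz":0},{"dx":4.3,"dy":-4,"dz":0,"wx":0,"wy":0,"wz":0},{"dx":4.3,"dy":-4,"dz":0,"wx":0,"wy":0,"wz":0},{"dx":4.3,"dy":-4,"dz":0,"wx":0,"wy":0,"wz":0},{"dx":4.3,"dy":-4,"dz":0,"wx":0,"wy":0,"wz":0},{"dx":4.3,"dy":-4,"dz":0,"wx":0,"wy":0,"wz":0}]' 0 20 && python3 -m inch '[{"dx":4.3,"dy":-4,"dz":0,"wx":0,"wy":0,"wz":0},{"dx":4.3,"dy":-4,"dz":0,"wx":0,"wy":0,"wz":0},{"dx":0,"dy":0,"dz":0,"wx":0,"wy":0,"wz":-9.5},{"dx":0,"dy":0,"dz":0,"wx":0,"wy":0,"wz":-9.5},{"dx":0,"dy":0,"dz":0,"wx":0,"wy":0,"wz":-9.5},{"dx":0,"dy":0,"dz":0,"wx":0,"wy":0,"wz":-9.5},{"dx":0,"dy":0,"dz":0,"wx":0,"wy":0,"wz":-9.5},{"dx":0,"dy":0,"dz":0,"wx":0,"wy":0,"wz":-9.5},{"dx":0,"dy":0,"dz":0,"wx":0,"wy":0,"wz":0}]'
python3 - <<'E'
from h import *
need([.5372,.0330,.08+.0726],np.radians(76.9+90))
E
```

```text
t: 1.35
tcp_pos: [0.4809, -0.0674, 0.3038]
tool_rot: [0.986, 0.169, -0.0, 0.0]
force: [1.0, -0.8, -0.0]
finger_gap: 0.002
gripper_force: 0.0
t: 2.48
tcp_pos: [0.5346, 0.0348, 0.3036]
tool_rot: [0.786, 0.618, -0.0, -0.0]
force: [0.7, 0.2, 0.1]
finger_gap: -0.003
gripper_force: 0.0
t 2.475 tcp [0.5346 0.0348 0.3036] f [0.7 0.2 0.1]
shift cm [-0.11  0.31 15.1 ] turns [array([0.000e+00, 1.000e-01, 1.794e+02]), array([-0.1,  0. , -0.6])] q6 0.0953542424574345
```

Check from the wrist camera before descending.

```bash
python3 -m inch '[{"dx":-0.1,"dy":0.3,"dz":3,"wx":0,"wy":0,"wz":-0.6},{"dx":0,"dy":0,"dz":3,"wx":0,"wy":0,"wz":0},{"dx":0,"dy":0,"dz":0,"wx":0,"wy":0,"wz":0},{"dx":0,"dy":0,"dz":0,"wx":0,"wy":0,"wz":0}]'
python3 - <<'E'
from h import *
p=eyes.camera_params("wrist")
cv2.imwrite("pics/w1.png",eyes.snapshot("wrist")[:,:,::-1]);np.save("w1.npy",p,allow_pickle=True)
need([.5372,.0330,.08+.0726],np.radians(76.9+90))
E
```

```text
t: 2.98
tcp_pos: [0.5381, 0.033, 0.2446]
tool_rot: [0.783, 0.622, 0.0, 0.0]
force: [-0.4, -0.3, 0.4]
finger_gap: 0.001
gripper_force: 0.0
t 3.025 tcp [0.5383 0.033  0.245 ] f [-0.1 -0.1  0.2]
shift cm [-0.03 -0.13  9.24] turns [array([   0. ,    0.2, -179.9]), array([ 0.1, -0. ,  0.1])] q6 0.08146388192110963
```

View pics/w1.png

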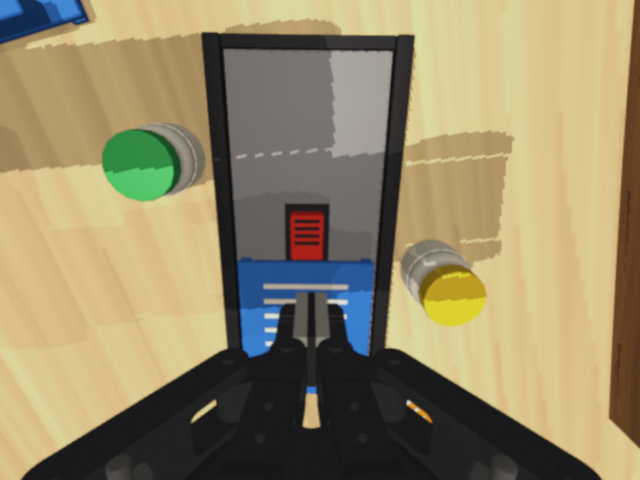

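The wrist view shows the unit aligned with the tool axes. The tab's front edge runs (290,211)–(324,211), the cover's front edge (239,261)–(373,262), and the far rail corners are at (204,33) and (413,37).

Run:
```python
from h import *
p=np.load("w1.npy",allow_pickle=True).item()
T=w(p,0,[(290,211),(324,211)],.057);C=w(p,0,[(239,261),(373,262)],.055);F=w(p,0,[(204,33),(413,37)],.057)
a=np.radians(76.9);ex=np.array([np.cos(a),np.sin(a)]);ey=np.array([-ex[1],ex[0]])
o=np.array([.5353,.0248])
for n,q,u in(('tab',T,22.5),('cover',C,-17.5),('far',F,145)):
    m=q.mean(0)[:2]; print(n,m.round(4),'ux',((m-o)@ex*1e3).round(1),'exp',u,'uy',((m-o)@ey*1e3).round(1),'len',np.linalg.norm(q[0]-q[1]).round(4),'dir',np.degrees(np.arctan2(*(q[0]-q[1])[1::-1])))
d=F.mean(0)-C.mean(0);print(np.degrees(np.arctan2(d[1],d[0])))
```

```text
tab [0.5395 0.0517] ux 27.2 exp 22.5 uy 2.0 len 0.026 dir 166.91277863680958
cover [0.5289 0.0104] ux -15.4 exp -17.5 uy 2.9 len 0.1084 dir 166.4381380964927
far [0.5675 0.1655] ux 144.4 exp 145 uy 0.5 len 0.1353 dir 165.9851261738919
76.01865360101995
```

Run:
```python
from h import *
need([.5364,.0358,.14],np.radians(166.5))
```

```text
t 3.025 tcp [0.5383 0.033  0.245 ] f [-0.1 -0.1  0.2]
shift cm [ 0.22 -0.27 10.5 ] turns [array([   0. ,    0.2, -179.5]), array([ 0.1, -0. ,  0.5])] q6 0.08146388192110963
```

```bash
python3 -m inch '[{"dx":0.2,"dy":-0.25,"dz":4,"wx":0,"wy":0,"wz":0.5},{"dx":0,"dy":0,"dz":4,"wx":0,"wy":0,"wz":0},{"dx":0,"dy":0,"dz":2.5,"wx":0,"wy":0,"wz":0},{"dx":0,"dy":0,"dz":0,"wx":0,"wy":0,"wz":0},{"dx":0,"dy":0,"dz":0,"wx":0,"wy":0,"wz":0}]'; python3 -m inch '[{"dx":0,"dy":0,"dz":0.5,"wx":0,"wy":0,"wz":0},{"dx":0,"dy":0,"dz":0.5,"wx":0,"wy":0,"wz":0},{"dx":0,"dy":0,"dz":0.3,"wx":0,"wy":0,"wz":0},{"dx":0,"dy":0,"dz":0,"wx":0,"wy":0,"wz":0}]'
python3 -m inch '[{"dx":0,"dy":0,"dz":0.3,"wx":0,"wy":0,"wz":0},{"dx":0,"dy":0,"dz":0,"wx":0,"wy":0,"wz":0},{"dx":0,"dy":0,"dz":0,"wx":0,"wy":0,"wz":0}]'
```

```text
t: 3.65
tcp_pos: [0.5367, 0.0355, 0.1404]
tool_rot: [0.785, 0.619, 0.001, 0.001]
force: [0.2, -0.6, 0.2]
finger_gap: 0.005
gripper_force: 0.0
t: 4.15
tcp_pos: [0.5358, 0.0356, 0.1259]
tool_rot: [0.785, 0.619, 0.0, 0.0]
force: [0.8, 0.3, 0.1]
finger_gap: -0.002
gripper_force: 0.3
t: 4.53
tcp_pos: [0.5356, 0.0356, 0.1228]
tool_rot: [0.785, 0.619, -0.0, 0.0]
force: [1.1, -0.6, 0.6]
finger_gap: -0.004
gripper_force: 0.3
```

```bash
for i in 1; do python3 -m inch '[{"dx":0,"dy":0,"dz":0.2,"wx":0,"wy":0,"wz":0},{"dx":0,"dy":0,"dz":0.2,"wx":0,"wy":0,"wz":0},{"dx":0,"dy":0,"dz":0,"wx":0,"wy":0,"wz":0}]'; done;  python3 -m inch '[{"dx":0,"dy":0,"dz":0.2,"wx":0,"wy":0,"wz":0},{"dx":0,"dy":0,"dz":0,"wx":0,"wy":0,"wz":0}]'
```

```text
t: 4.9
tcp_pos: [0.5356, 0.0356, 0.1196]
tool_rot: [0.785, 0.619, 0.0, 0.0]
force: [-1.4, 0.4, 9.0]
finger_gap: -0.002
gripper_force: 4.1
t: 5.15
tcp_pos: [0.5356, 0.0356, 0.1195]
tool_rot: [0.785, 0.619, 0.0, 0.0]
force: [-4.3, -0.1, 22.6]
finger_gap: 0.002
gripper_force: 11.0
```

The tab bottomed at a tip height of 47 mm, 2 mm above the deck as expected, with 22 N on it. Now I retract and move behind the rib.

```bash
python3 -m inch '[{"dx":0,"dy":0,"dz":-4,"wx":0,"wy":0,"wz":0},{"dx":0,"dy":0,"dz":-4,"wx":0,"wy":0,"wz":0},{"dx":0,"dy":0,"dz":0,"wx":0,"wy":0,"wz":0},{"dx":0,"dy":0,"dz":0,"wx":0,"wy":0,"wz":0}]' 0.4
python3 - <<'E'
from h import *
print(w(eyes.camera_params("top"),0,[(450,262)],.15))
need([.498,-.1241,.128],np.radians(166.5))
E
```

```text
t: 5.65
tcp_pos: [0.5348, 0.0357, 0.1962]
tool_rot: [0.785, 0.619, -0.001, -0.001]
force: [-0.2, -0.2, 0.0]
finger_gap: 0.401
gripper_force: 0.0
[[ 0.46089997 -0.35229562  0.15      ]]
t 5.65 tcp [0.5348 0.0357 0.1962] f [-0.2 -0.2  0. ]
shift cm [-16.4    0.16   6.82] turns [array([  -0. ,   -0.2, -180. ]), array([-0.1,  0. ,  0. ])] q6 0.09347114550978665
```

Before descending, I go above the spot behind the rib and check with the wrist camera.

```bash
python3 -m inch '[{"dx":-5.5,"dy":0.1,"dz":0,"wx":0,"wy":0,"wz":0},{"dx":-5.5,"dy":0,"dz":0,"wx":0,"wy":0,"wz":0},{"dx":-5.4,"dy":0,"dz":0,"wx":0,"wy":0,"wz":0},{"dx":0,"dy":0,"dz":0,"wx":0,"wy":0,"wz":0},{"dx":0,"dy":0,"dz":0,"wx":0,"wy":0,"wz":0}]'
python3 - <<'E'
from h import *
p=eyes.camera_params("wrist")
cv2.imwrite("pics/w2.png",eyes.snapshot("wrist")[:,:,::-1]);np.save("w2.npy",p,allow_pickle=True)
need([.498,-.1241,.128],np.radians(166.5))
E
```

```text
t: 6.28
tcp_pos: [0.4974, -0.1237, 0.1956]
tool_rot: [0.786, 0.619, -0.001, -0.002]
force: [0.6, 0.4, 0.2]
finger_gap: 0.396
gripper_force: 0.0
t 6.325 tcp [ 0.4977 -0.1231  0.1958] f [-0.8  0.3 -0.3]
shift cm [-0.1   0.08  6.78] turns [array([ 1.0e-01, -3.0e-01, -1.8e+02]), array([-0.2, -0.1,  0. ])] q6 -0.2261269599162359
```

View pics/w2.png

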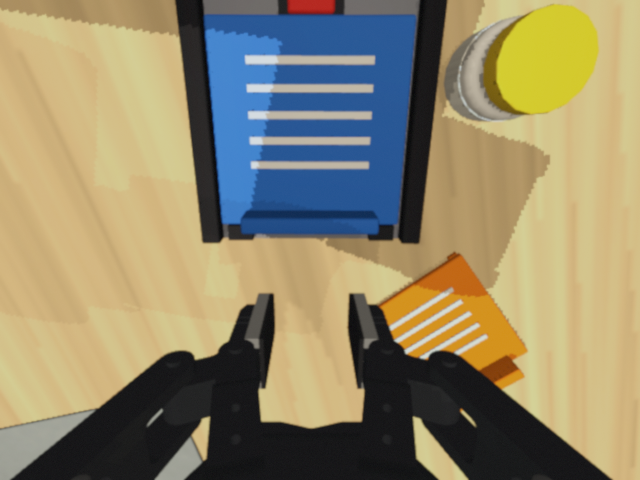

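The fingers are centred on the rib (rib columns 241–379, finger gap centre about 311) and behind the unit's end. The tab, at the top edge, is still down. Next I descend.

```bash
python3 -m inch '[{"dx":0,"dy":0,"dz":3.5,"wx":0,"wy":0,"wz":0},{"dx":0,"dy":0,"dz":3.3,"wx":0,"wy":0,"wz":0},{"dx":0,"dy":0,"dz":0,"wx":0,"wy":0,"wz":0},{"dx":0,"dy":0,"dz":0,"wx":0,"wy":0,"wz":0}]'
python3 - <<'E'
from h import *
p=np.load("w2.npy",allow_pickle=True).item()
print(w(p,0,[(241,233),(379,233)],.075),w(p,0,[(243,237),(378,237)],.055))
a=np.radians(76.5);ex=np.array([np.cos(a),np.sin(a),0]);o=np.array([.5342,.0266,.128])
print(o-.1325*ex)
need(o-.1325*ex,np.radians(166.5)); need(o-.0115*ex,np.radians(166.5))
E
```

```text
t: 6.82
tcp_pos: [0.4987, -0.1233, 0.1294]
tool_rot: [0.785, 0.62, 0.0, 0.0]
force: [0.8, -0.1, 0.3]
finger_gap: 0.401
gripper_force: 0.0
[[ 0.46321315 -0.09176783  0.075     ]
 [ 0.54055703 -0.11034316  0.075     ]] [[ 0.45789613 -0.10002958  0.055     ]
 [ 0.5418709  -0.12019327  0.055     ]]
[ 0.50326849 -0.10223901  0.128     ]
t 6.825 tcp [ 0.4987 -0.1233  0.1294] f [ 0.8 -0.1  0.3]
shift cm [ 2.15 -0.04  0.14] turns [array([   0. ,    0. , -179.9]), array([ 0. , -0. ,  0.1])] q6 -0.22640240994188324
t 6.825 tcp [ 0.4987 -0.1233  0.1294] f [ 0.8 -0.1  0.3]
shift cm [14.25 -0.02  0.14] turns [array([   0. ,    0. , -179.9]), array([ 0. , -0. ,  0.1])] q6 -0.22640240994188324
```

```bash
python3 -m inch '[{"dx":0.6,"dy":0,"dz":0.1,"wx":0,"wy":0,"wz":0},{"dx":0.6,"dy":0,"dz":0,"wx":0,"wy":0,"wz":0},{"dx":0.6,"dy":0,"dz":0,"wx":0,"wy":0,"wz":0},{"dx":0.6,"dy":0,"dz":0,"wx":0,"wy":0,"wz":0},{"dx":0.6,"dy":0,"dz":0,"wx":0,"wy":0,"wz":0},{"dx":0.6,"dy":0,"dz":0,"wx":0,"wy":0,"wz":0},{"dx":0.6,"dy":0,"dz":0,"wx":0,"wy":0,"wz":0}]'
python3 - <<'E'
from h import *
cv2.imwrite("pics/w3.png",eyes.snapshot("wrist")[:,:,::-1])
a=np.radians(76.5);need(np.array([.5342,.0266,.128])-.0085*np.array([np.cos(a),np.sin(a),0]),np.radians(166.5))
E
```

```text
t: 7.7
tcp_pos: [0.5081, -0.0829, 0.1279]
tool_rot: [0.785, 0.619, -0.0, -0.0]
force: [0.3, -1.9, 1.5]
finger_gap: 0.398
gripper_force: 1.0
t 7.75 tcp [ 0.5082 -0.0822  0.1278] f [-0.7  0.5 -0.3]
shift cm [ 1.034e+01 -0.000e+00 -1.000e-02] turns [array([   0.,   -0., -180.]), array([-0., -0.,  0.])] q6 -0.14329700334570877
```

View pics/w3.png

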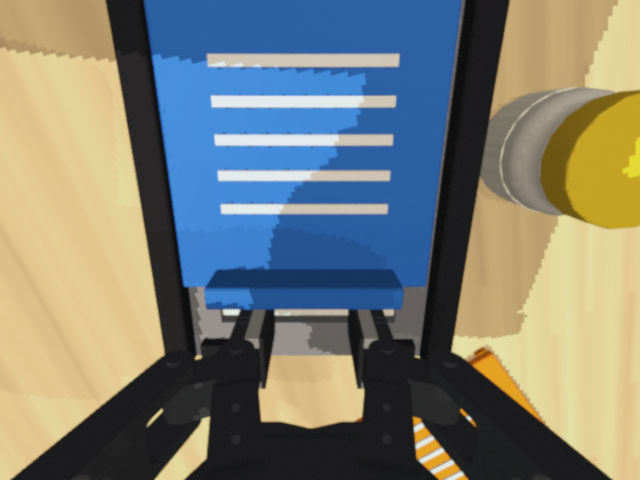

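The cover is sliding straight between the rails and the filter is starting to show at row 312. Both fingertips are on the rib, with about 2 N. I keep pushing.

```bash
python3 -m inch '[{"dx":0.9,"dy":0,"dz":0,"wx":0,"wy":0,"wz":0},{"dx":0.9,"dy":0,"dz":0,"wx":0,"wy":0,"wz":0},{"dx":0.9,"dy":0,"dz":0,"wx":0,"wy":0,"wz":0},{"dx":0.9,"dy":0,"dz":0,"wx":0,"wy":0,"wz":0},{"dx":0.9,"dy":0,"dz":0,"wx":0,"wy":0,"wz":0},{"dx":0.9,"dy":0,"dz":0,"wx":0,"wy":0,"wz":0},{"dx":0.9,"dy":0,"dz":0,"wx":0,"wy":0,"wz":0},{"dx":0.9,"dy":0,"dz":0,"wx":0,"wy":0,"wz":0}]'; python3 -m inch '[{"dx":0.9,"dy":0,"dz":0,"wx":0,"wy":0,"wz":0},{"dx":0.9,"dy":0,"dz":0,"wx":0,"wy":0,"wz":0},{"dx":0.9,"dy":0,"dz":0,"wx":0,"wy":0,"wz":0},{"dx":0.7,"dy":0,"dz":0,"wx":0,"wy":0,"wz":0},{"dx":0,"dy":0,"dz":0,"wx":0,"wy":0,"wz":0},{"dx":0,"dy":0,"dz":0,"wx":0,"wy":0,"wz":0}]'
```

```text
t: 8.75
tcp_pos: [0.525, -0.0126, 0.1279]
tool_rot: [0.785, 0.619, -0.0, -0.0]
force: [0.0, -0.8, -0.5]
finger_gap: 0.4
gripper_force: 0.4
t: 9.5
tcp_pos: [0.5329, 0.0198, 0.1279]
tool_rot: [0.785, 0.619, 0.0, 0.0]
force: [0.4, -0.8, -0.0]
finger_gap: 0.397
gripper_force: 0.0
```

Back off, rise and look.

```bash
python3 -m inch '[{"dx":-1.5,"dy":0,"dz":0,"wx":0,"wy":0,"wz":0},{"dx":-2.5,"dy":0,"dz":0,"wx":0,"wy":0,"wz":0},{"dx":-4,"dy":0,"dz":-4,"wx":0,"wy":0,"wz":0},{"dx":-4,"dy":0,"dz":-4,"wx":0,"wy":0,"wz":0},{"dx":0,"dy":0,"dz":-4,"wx":0,"wy":0,"wz":0},{"dx":0,"dy":0,"dz":0,"wx":0,"wy":0,"wz":0},{"dx":0,"dy":0,"dz":0,"wx":0,"wy":0,"wz":0}]'
python3 - <<'E'
from h import *
p=eyes.camera_params("wrist");np.save("w4.npy",p,allow_pickle=True)
cv2.imwrite("pics/w4.png",eyes.snapshot("wrist")[:,:,::-1])
E
```

```text
t: 10.38
tcp_pos: [0.504, -0.0973, 0.2475]
tool_rot: [0.786, 0.619, -0.0, -0.0]
force: [-0.6, -0.2, -0.8]
finger_gap: 0.401
gripper_force: 0.0
```

View pics/w4.png

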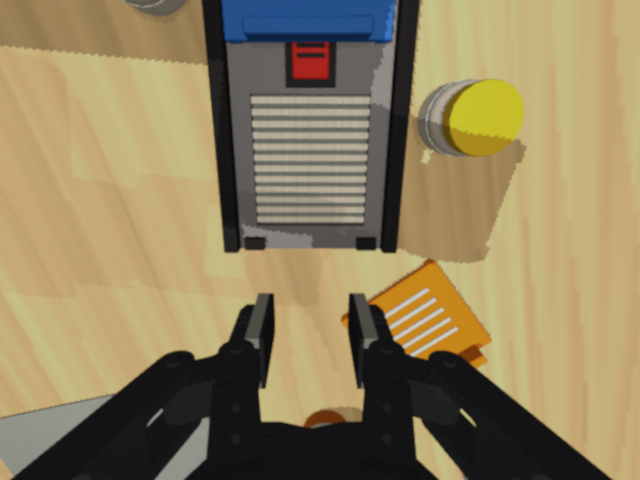

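The whole white filter is open (rows 95–225). The cover's rear edge (row 41) lies well past the back of the sunken tab (row 82), square between the rails, and the jar has not moved. The gripper touches nothing, so I hand in.

```bash
python3 -c "
from station import workorder
print(workorder.sign_off())"
```

```text
the job is handed in; nothing more can be done
None
```

The job is handed in; no verdict came back: the red tab was pressed onto its stop, and in the last picture the blue cover lies square between the rails with the whole white filter open.

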